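Seat a panel in the fastening jig and hold it against the spring stop

ROBOT

A 6-joint arm with a two-finger parallel gripper is mounted at the origin on a cart in front of the work surface, level with it; the furniture and walls round the work are solid. World frame = base frame: x ahead of the robot, y to its left, z up, the work surface at z = 0. Lengths are in m, angles in rad, forces in N, time in s.
With the tool pointing down it reaches from about 0.375 to 0.975 m from the base axis. Payload 3.8 kg.
Tool frame: the origin (TCP) lies between the finger pads; the fingertips stand 8 mm ahead of it and the grasp point (between the pads) lies 11 mm behind it (robot.tip_reach is the z of the fingertips in the tool frame, in m); z points along the fingers, y is the line along which they close (so a half turn about z gives the same grasp; the last joint's range is limited). The gripper opens to 85 mm and grips with 20 to 120 N. Pads are 22 mm wide; open, the fingers measure 114 mm over their backs; the gripper's body (76 mm by 85 mm) begins 54 mm behind the grasp point. The pads swing forward as they close: fully open they stand 13 mm farther back than shut.
Start: joints at [1.183, 0.264, 1.604, -0, 1.274, -0.037], TCP at [0.232, 0.634, 0.239] pointing down, gripper open.
Joint ranges: [-2.63, 2.63], [-0.94, 2.18], [0.31, 2.57], [-1.31, 4.45], [0, 2.66], [-2.55, 2.55]. Speed limits (rad/s): [2.57, 2.57, 3.14, 3.14, 3.14, 3.14].

INTERFACE

Orientations are given as a 3x3 rotation matrix whose columns are the frame's x, y, z axes.
In Python, from plant import robot gives the robot as it stands. The module is installed in compiled form; this text tells all that it offers.
- The arm moves only by the tool move_arm, never from a script. Its argument "deltas" is a list of rows, each an object of numbers: "rx", "ry", "rz": the turn, a rotation vector about the tool's x, y, z in degrees; "tx", "ty", "tz": the shift along the tool's x, y, z in mm; "hand": the finger opening in mm, from 0 to 85.4. A call has 1 to 5 rows; each row is the pose to reach, as a shift and turn from the pose commanded when the call began, along the tool's axes at that moment; what a row does not reach only later rows make up. A row lasts 1/12 s, in which the tool goes at most 41.7 mm and 7.16 degrees, less where a joint would pass 70% of its speed; a pose out of reach is approached as far as the arm can. A call with a gripper value outside its range is refused whole. The fingers move at their own pace and stop on an object; "force" is the grip in N (left out, the last holds). Time passes only in rows, so rows that repeat a pose let the fingers close. It gives the time, the measured TCP pose, the force, the opening and the grip force at its end, in the units of the state.
- robot.get_state(): the state, without advancing time (a new reading comes with each control period).
- robot.get_image(name): name is "scene" or "top"; returns a dict with "image" (480x640x3 uint8, red, green, blue), "fx", "fy", "cx", "cy" (pixels), "R" (3x3) and "t" (3): a world point X has camera coordinates R X + t. Camera axes: x right, y down, z forward; pixel columns grow to the right and rows downward; lengths in m; the calibration is good to about 2 mm. A picture is of the moment at which its call begins. There is no depth.
- robot.finish_job(): hands the job in; it is judged then, once.
Trained networks look in a picture, given as the dict that the camera call returned (one of the last four; its "shot" number tells which), for a name from the list of things; names that differ only in an ending like _2 or _b are one class to them, and where a whole thing is asked for, a point or a joint stands for the part that bears it (a point fixed in the world has none). Each returns a list of dicts, best first, with "score" (0 to 1); they miss things now and then, are a little off and sometimes report something else, mostly with a low value. They report only what shows in the picture. A call takes as long as a camera call. They do not tell look-alikes from the thing itself.
- robot.silhouettes(picture, query): "mask" (480x640 bool, what is visible of it) and "position" ([column, row] in pixels, amid what is visible of it).
The state is a dict: "clock": time; "qpos": joint angles; "joint_velocities": joint speeds; "joint_efforts": joint torques, N m; "tcp_pos": TCP position; "tool_rot": TCP orientation; "wrist_force": force on the tool from outside, world axes, zero at the start; "moment": the same for the moment, N m; "gripper_width": opening from 0.0 (shut) to 1.0 (fully open); "gripper_force": force on a finger pad.
Only numpy, scipy, OpenCV 4.12 (cv2) and the standard library are available. Lean on these libraries where they do the work, as an engineer would, in place of code of your own. Each camera call takes 0.05 s, during which the arm holds its last target. There are 200 camera calls.

TASK

Take the larger of the two plywood panels out of the slotted wooden block, slide it edgewise down into the metal jig's slot until it stands on the slot's floor, then push it along the slot against the black spring stop until the stop's pointer pin stands midway between the two ridges of the gauge bar, never driving the stop to the end of its travel. Push on the panel, never on the stop itself, and finish while still holding the panel pressed there, so that a colleague can tighten the clamp screw. Leave the smaller panel, the eraser and the highlighter where they are.

Things in the scene. Friction and masses are not known exactly. Their poses are not given: they have to be found in the camera images.
- large_panel_center (a point): Centre of the larger plywood panel, half-way up: 120 mm long (its x), 8 mm thick (its y), 100 mm tall (its z, up), 0.06 to 0.11 kg; either end may lead. At the start it stands on its long edge in one of the block's two slots, lower edge 30 mm above the desk, the lowest 24 mm inside the slot. Take it across its thickness near the top edge.
- small_panel_center (a point): Centre of the smaller plywood panel, half-way up: 80 mm long (x), 8 mm thick (y), 70 mm tall (z), standing in the block's other slot. Stays where it is.
- rack: Fixed dark wooden block that stores the panels: 150 mm (x) by 170 mm (y) by 54 mm high, origin at the centre of its underside on the desk. Two slots run along its x axis at y = +45 and -45 mm, each about 11 mm wide, 125 mm long, open at the top, floor 30 mm above the desk.
- jig: Fixed fastening jig; origin at the centre of the underside of its dark steel base, 240 mm (x) by 100 mm (y) by 24 mm thick. Two aluminium rails along x (x = -105 to +45 mm) make a slot 12 mm wide at y = 0, open at both ends; rail tops at z = 60 mm, the mouth flaring over the top 6 mm to 24 mm wide. The spring stop stands at the +x end, the right-hand end seen from the robot; its guide housing behind it is 74 mm high.
- slot_floor (a point): Point on the floor of the jig's slot, mid-width and half-way along the rails; x points along the slot towards the spring stop, z up. In the jig's frame it lies at x = -30, y = 0, z = 24 mm.
- stop_face (a point): Centre of the face of the spring stop, a black upright plate 36 mm wide (y) and 68 mm tall (z, from 26 to 94 mm above the desk), 12 mm thick. With the stop at rest the face lies at x = +55 mm in the jig's frame (85 mm along x from slot_floor), looking to -x towards the slot; the point moves with the stop.
- spring_stop (a joint): How far the spring stop is pushed in along the jig's +x, in m: 0 at rest (it springs back), 0.020 at the end of its travel. The spring resists with 3 N at first and 0.7 N more per mm (8.6 N at 8 mm, 17 N at the end). Its pointer pin stands between the gauge bar's two ridges from 0.003 to 0.013; aim for the middle, 0.008.
- gauge_mid (a point): Middle of the two ridges on the jig's aluminium gauge bar, beside the stop on its +y side: at x = 69, y = 28, z = 87 mm in the jig's frame (ridge tops). The ridges are about 12 mm apart along x; the thin steel pointer pin, 20 mm long along y, 3 mm thick, on the stop passes just above them.
- clamp_knob (a point): Centre of the round black knob (24 mm across, 12 mm thick) of the clamp screw on the jig's -y rail, 39 mm above the desk. Left for the colleague.
- large_panel: The larger panel itself, origin at the centre of its lower edge (50 mm under large_panel_center), same axes.
- tray_red: Lowest of the fixed stack of four letter trays with papers that stands between the robot and the jig: origin at the centre of its underside, the stack about 330 mm (world x) by 270 mm (world y) and 215 mm high, papers overhanging a little. A bystander: carry the panel round it, on the left, or well above it.
- eraser: Blue and white eraser, 20x42x13 mm, lying loose on the desk. A bystander.
- highlighter: Green highlighter pen, 16x123x15 mm, lying loose on the desk behind the work. A bystander.
Not all that is in view belongs to the job. What is shaped like the large_panel but purple is not meant.

How it is judged:
On the way:
1. the larger panel stands on the floor of the jig's slot, with the spring stop not yet pushed in (under 4 mm) (z of large_panel_center in the frame of slot_floor between 0.045 and 0.055 m and y of large_panel_center in the frame of slot_floor between -0.006 and 0.006 m and x of large_panel_center in the frame of slot_floor between -0.06 and 0.06 m and angle between the x axis of large_panel_center and the x axis of slot_floor, either way round below 0.08 rad and angle between large_panel_center's own z axis and vertical below 0.1 rad and value of joint spring_stop below 0.004 m), for 0.1 s.
At the end, for the whole second after the job is handed in: The larger panel stands upright in the jig slot (within 5 mm of its floor, 0.08 rad of its line, 0.1 rad of upright), at rest, fingers on it pressing it on the stop with 4 to 14 N; the stop is in by 3 to 13 mm and untouched by arm and fingers (z of large_panel_center in the frame of slot_floor between 0.045 and 0.055 m and y of large_panel_center in the frame of slot_floor between -0.006 and 0.006 m and x of large_panel_center in the frame of slot_floor between -0.06 and 0.06 m and angle between the x axis of large_panel_center and the x axis of slot_floor, either way round below 0.08 rad and angle between large_panel_center's own z axis and vertical below 0.1 rad and value of joint spring_stop between 0.003 and 0.013 m and contact force between large_panel and spring_stop between 4 and 14 N and contact force between the fingers and large_panel above 1 N and contact force between each of the arm, the fingers and spring_stop below 0.5 N and linear speed of large_panel below 0.02 m/s); the arm keeps its last pose, push and grip.
It fails at once if the spring stop is driven to the end of its travel (over 18.5 mm) (value of joint spring_stop above 0.0185 m).
It fails at once if the arm or the fingers push on the stop itself (over 2 N) (contact force between any of the arm, the fingers and spring_stop above 2 N).
It fails at once if the smaller panel is moved by more than 15 mm or lifted from its slot (distance of small_panel_center from where it was at the start of the episode above 0.015 m).
It fails at once if the eraser or the highlighter is moved by more than 20 mm (distance of any of eraser, highlighter from where it was at the start of the episode above 0.02 m).
It also fails if it takes over 45 s, if anything falls off the work surface, if the arm or the gripper's body presses on something with over 40 N, if the wrist force passes 120 N, or if a joint passes its speed limit or range.

## Working session

There is one attempt and no reset: what is moved stays moved. The work goes in short steps, Python scripts to look and compute and a tool call to move; the robot and the scene stay as the last step left them, time stands still between calls to the robot, and variables do not carry over. Pictures are saved under pics/ and viewed, at most 10 in all, crops included, and the job is handed in when it is done.

Besides the shell and the picture viewer there is one more tool, called after "Request:" in YAML: its name, and indented under it one key for each argument. move_arm: Moves the arm, as the interface text tells. Its arguments: {"type":"object","properties":{"deltas":{"type":"array"},"force":{"type":"number"}},"required":["deltas"]}

```bash
mkdir -p pics
cat > h.py <<'E'
import numpy as np, cv2
from plant import robot
def ray(im,uv):
    d=np.array([(uv[0]-im['cx'])/im['fx'],(uv[1]-im['cy'])/im['fy'],1.])
    R=np.array(im['R']);t=np.array(im['t']);return -R.T@t, R.T@d
def onz(im,uv,z):
    c,d=ray(im,uv);return c+d*(z-c[2])/d[2]
def proj(im,X):
    p=np.array(im['R'])@np.array(X)+np.array(im['t']);return np.array([im['fx']*p[0]/p[2]+im['cx'],im['fy']*p[1]/p[2]+im['cy']])
def tri(obs):
    A=np.zeros((3,3));b=np.zeros(3)
    for im,uv in obs:
        c,d=ray(im,uv);d/=np.linalg.norm(d);P=np.eye(3)-np.outer(d,d);A+=P;b+=P@c
    X=np.linalg.solve(A,b);return X,[np.linalg.norm((np.eye(3)-np.outer(d/np.linalg.norm(d),d/np.linalg.norm(d)))@(X-c)) for c,d in (ray(i,u) for i,u in obs)]
def save(im,name,crop=None,s=1):
    a=im['image'][:,:,::-1]
    if crop: a=a[crop[1]:crop[3],crop[0]:crop[2]]
    cv2.imwrite('pics/'+name,cv2.resize(a,None,fx=s,fy=s,interpolation=cv2.INTER_CUBIC))
E
python3 - <<'E'
from h import *
np.set_printoptions(precision=3,suppress=True)
for n in ('scene','top'):
    im=robot.get_image(n); save(im,n+'0.png')
    print(n,im['fx'],'cam',-np.array(im['R']).T@np.array(im['t']),np.array(im['R']).tolist())
    for q in ['large_panel','small_panel_center','rack','jig','stop_face','gauge_mid','clamp_knob','slot_floor','tray_red','eraser','highlighter']:
        try:
            for r in robot.silhouettes(im,q)[:3]:
                m=r['mask'];ys,xs=np.nonzero(m);print(q,round(r['score'],2),np.round(r['position']),m.sum(),xs.min(),xs.max(),ys.min(),ys.max())
        except Exception as e: print(q,e)
s=robot.get_state();print(s['tcp_pos'],s['tool_rot'],s['clock'],robot.tip_reach)
E
```

```text
scene 457.06072790537206 cam [ 1.099 -0.56   0.491] [[0.7706998216597464, 0.6371675615845592, 0.006267643737638392], [0.298818328150919, -0.35271962271710294, -0.8867335983887122], [-0.5627871637259724, 0.6852783129610126, -0.46223829582866005]]
large_panel 0.91 [321. 182.] 1079 305 341 163 203
large_panel 0.91 [349. 243.] 1479 336 368 213 279
large_panel 0.64 [226. 336.] 682 192 245 320 380
small_panel_center 0.91 [349. 198.] 429 339 362 186 209
rack 0.59 [332. 213.] 2101 298 381 189 236
jig 0.69 [252. 352.] 8763 182 324 288 414
jig 0.22 [322. 181.] 1020 307 341 163 202
stop_face 0.75 [224. 335.] 754 193 250 320 380
gauge_mid 0.93 [250. 350.] 9049 181 325 288 415
clamp_knob 0.94 [251. 352.] 9141 181 324 287 415
slot_floor 0.61 [252. 352.] 8994 181 324 287 414
tray_red 0.88 [210. 286.] 4173 113 299 237 329
eraser 0.43 [415. 251.] 73 409 417 248 257
highlighter 0.79 [370. 331.] 318 352 383 316 347
highlighter 0.41 [323. 182.] 1039 306 340 163 202
top 564.6909273196345 cam [ 0.457 -0.001  1.153] [[0.003959666995103317, -0.9998394773796481, -0.01747399526381885], [-0.9902181297936117, -0.0014831987393270497, -0.13952009012877511], [0.13947177659056964, 0.017855520006197872, -0.9900650503577927]]
large_panel 0.94 [162. 333.] 533 127 201 324 335
large_panel 0.89 [258. 224.] 815 241 276 192 253
small_panel_center 0.7 [176. 284.] 231 150 199 278 286
rack 0.72 [176. 303.] 6565 129 222 259 354
jig 0.63 [415. 205.] 5828 354 479 172 236
stop_face 0.6 [451. 197.] 354 442 479 181 205
stop_face 0.4 [354. 154.] 371 321 379 147 158
gauge_mid 0.83 [417. 206.] 5871 353 480 172 236
clamp_knob 0.79 [418. 203.] 6077 353 480 171 236
slot_floor 0.66 [415. 202.] 5837 353 479 173 236
eraser 0.57 [205. 188.] 207 195 215 180 195
highlighter 0.74 [353. 154.] 353 322 378 148 157
[0.232 0.634 0.239] [[-0.939  0.344 -0.   ]
 [ 0.344  0.939 -0.   ]
 [ 0.    -0.    -1.   ]] 1.2 0.008
```

View pics/scene0.png

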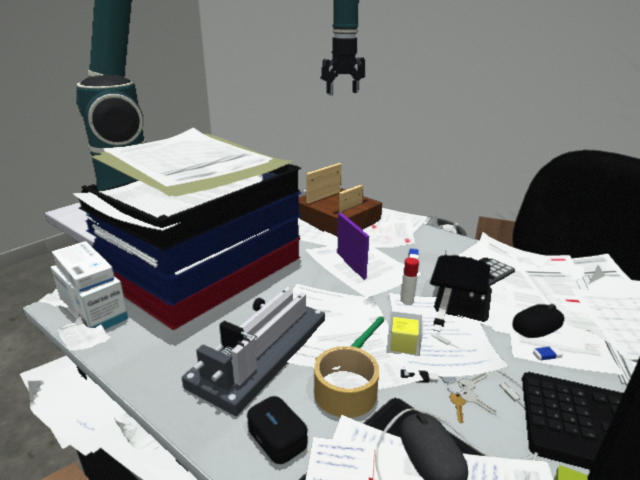

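View pics/top0.png

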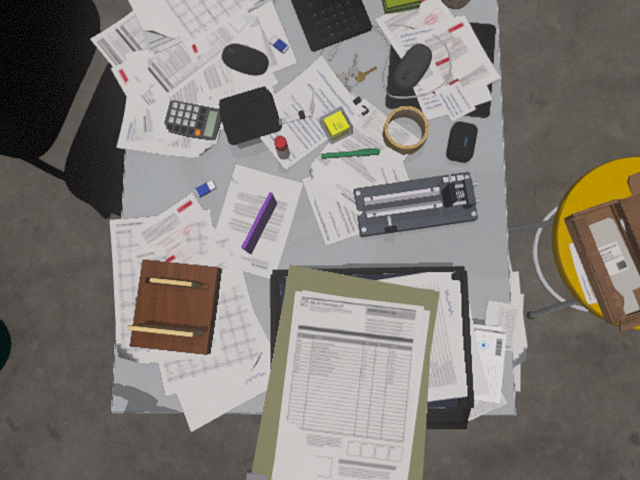

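The scene view shows the pale large panel at (325,183), the small panel at (350,197) and the purple decoy at (352,245). In the top view the large panel is at (165,331), the small one at (175,283), and the jig at (417,205) with its stop at the right end (455,190).

Run:
```python
from h import *
a=robot.get_image('top')
b=robot.get_image('scene')
def g(im,x0,y0,x1,y1,s):
    c=cv2.resize(im['image'][y0:y1,x0:x1,::-1],None,fx=s,fy=s,interpolation=cv2.INTER_CUBIC)
    for x in range(-(-x0//10)*10,x1,10):
        cv2.putText(c,str(x),(int((x-x0+.5)*s)-8,8),0,.3,(0,0,255),1); cv2.line(c,(int((x-x0+.5)*s),10),(int((x-x0+.5)*s),14),(0,0,255),1)
    for y in range(-(-y0//10)*10,y1,10): cv2.putText(c,str(y),(0,int((y-y0+.5)*s)+3),0,.3,(0,0,255),1);cv2.line(c,(20,int((y-y0+.5)*s)),(24,int((y-y0+.5)*s)),(0,0,255),1)
    return c
cv2.imwrite('pics/rack.png',np.hstack([g(a,125,255,225,355,4),g(b,290,150,390,250,4)]))
cv2.imwrite('pics/jigt.png',g(a,345,165,490,245,5.5))
cv2.imwrite('pics/jigs.png',g(b,175,280,330,420,4))
```

```text
(no output)
```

View pics/rack.png

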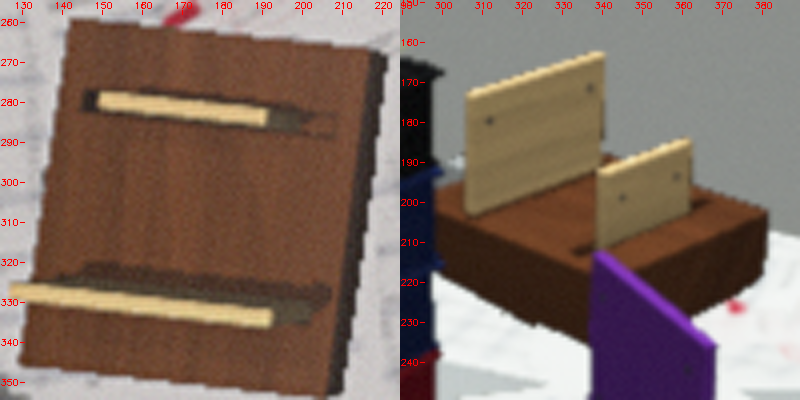

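View pics/jigt.png

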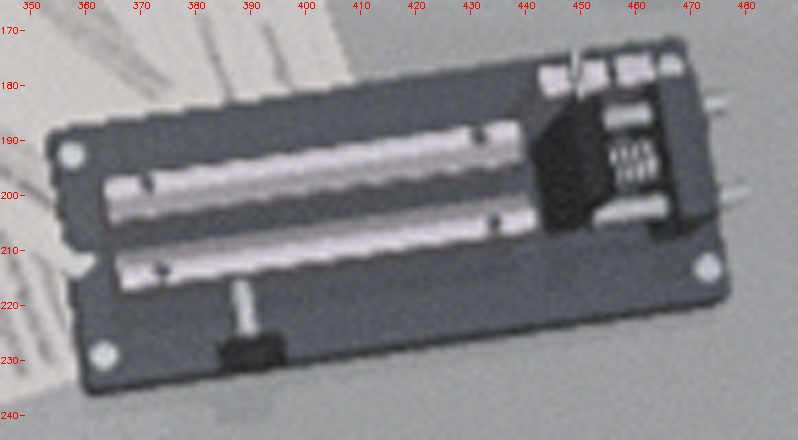

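View pics/jigs.png

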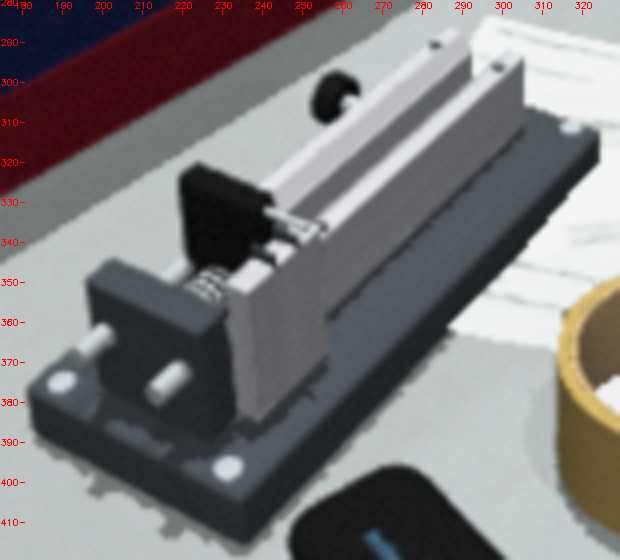

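The crops give usable corners. Top view: large panel top edge from (127.5,327.5) to (192.5,334); jig base corners at about (353,188), (469,171) and (477,219).

Run:
```python
from h import *
from scipy.optimize import least_squares
np.set_printoptions(precision=4,suppress=True)
T=robot.get_image('top');S=robot.get_image('scene')
def fit(obs,p0,free_z=True):
    def X(p,m):
        c,s=np.cos(p[2]),np.sin(p[2]);return [p[0]+c*m[0]-s*m[1],p[1]+s*m[0]+c*m[1],m[2]+(p[3] if len(p)>3 else 0)]
    f=lambda p:np.concatenate([proj(im,X(p,np.array(m)/1000))-uv for im,m,uv in obs])
    r=least_squares(f,p0,loss='soft_l1');print(r.x,np.degrees(r.x[2]));print(f(r.x).reshape(-1,2).round(1).tolist());return r.x
# jig
j=[(T,(-120,50,24),(353.2,188.1)),(T,(120,50,24),(468.7,171.4)),(T,(120,-50,24),(476.9,218.7)),
(S,(-120,50,24),(324.5,312.8)),(S,(120,50,24),(235.8,404)),(S,(120,-50,24),(181.5,377.5))]
pj=fit(j,[.75,-.17,-1.5]);fit(j,[.75,-.17,-1.5,0])
r=[(T,(75,85,54),(217.5,267)),(T,(-75,85,54),(142,259)),(T,(75,-85,54),(206.5,354)),(T,(-75,-85,54),(129.5,345))]
pr=fit(r,[.3,.3,-1.5])
# panel top front (+y) edge in scene; top view both edges mid
P=[(T,(60,0,130),(192.5,334)),(T,(-60,0,130),(127.5,327.5)),(S,(60,4,130),(306,173.3)),(S,(-60,4,130),(340.3,163)),(S,(60,4,54),(306.3,203))]
pl=fit(P,[.25,.3,-1.5]);fit(P,[.25,.3,-1.5,0])
sm=[(T,(40,0,100),(191.5,284)),(T,(-40,0,100),(149,279.5))];fit(sm,[.35,.3,-1.5])
```

```text
[ 0.6782 -0.1784 -1.4155] -81.10309186248114
[[-1.3, -0.3], [-0.6, -1.4], [0.5, -0.9], [0.3, -1.6], [-0.7, 0.5], [-1.9, -1.4]]
[ 0.6778 -0.1779 -1.4178 -0.0028] -81.23551012630159
[[-1.6, 0.1], [-1.1, -0.7], [-0.1, -0.3], [0.3, -0.5], [-0.7, 1.6], [-1.6, -0.4]]
[ 0.4687  0.2952 -1.6704] -95.70774080778736
[[0.2, -0.8], [0.2, -0.6], [-0.1, 0.4], [-0.2, 1.1]]
[ 0.4234  0.2981 -1.6695] -95.65668283839493
[[0.4, 0.3], [-0.5, -0.2], [0.3, 0.3], [-0.3, -0.1], [0.0, -0.0]]
[ 0.4234  0.298  -1.6694  0.0002] -95.64685792475082
[[0.5, 0.2], [-0.5, -0.2], [0.3, 0.3], [-0.3, -0.1], [0.0, -0.1]]
[ 0.5128  0.2914 -1.6719] -95.79302640489998
[[-0.1, -0.0], [0.1, 0.0]]
```

```bash
cat >> h.py <<'E'
import sys
def go(x,y,z,yaw):
    s=robot.get_state();R=np.array(s['tool_rot']);p=np.array(s['tcp_pos'])
    a=np.radians(yaw);Y=np.array([np.cos(a),np.sin(a),0]);Z=np.array([0,0,-1.]);X=np.cross(Y,Z)
    G=np.stack([X,Y,Z],1);rv=np.degrees(cv2.Rodrigues(R.T@G)[0].ravel())
    print('r',rv.round(2),'t',((R.T@(np.array([x,y,z])-p))*1000).round(1),'tcp',p.round(4),'f',np.round(s['wrist_force'],1),'w',s['gripper_width'],s['gripper_force'],s['clock'])
if __name__=='__main__': go(*map(float,sys.argv[1:5]))
E
python3 h.py .4234 .298 .25 -5.65
python3 - <<'E'
from h import *
T=robot.get_image('top')
for uv in [(272,268),(465,265),(470,425),(290,268),(440,290)]: print(uv,onz(T,uv,.215).round(3))
for uv in [(243,250),(275,195)]: print(uv,onz(T,uv,.1).round(3))
print(onz(T,(205,188),.01).round(3))
E
```

```text
r [ 0.    0.   75.55] t [-295.2 -249.7  -10.7] tcp [0.232  0.6339 0.2393] f [ 0.9 -0.1 -0.3] w 0.9980454051900354 0.0 1.4
(272, 268) [0.53  0.09  0.215]
(465, 265) [ 0.536 -0.23   0.215]
(470, 425) [ 0.28  -0.23   0.215]
(290, 268) [0.53  0.06  0.215]
(440, 290) [ 0.494 -0.188  0.215]
(243, 250) [0.573 0.156 0.1  ]
(275, 195) [0.678 0.098 0.1  ]
[0.712 0.252 0.01 ]
```

Request:
move_arm:
  deltas:
    - {"rz": 75.5, "tx": -295, "ty": -250, "tz": -11, "hand": 60}
    - {"rz": 75.5, "tx": -295, "ty": -250, "tz": -11, "hand": 60}
    - {"rz": 75.5, "tx": -295, "ty": -250, "tz": -11, "hand": 60}
    - {"rz": 75.5, "tx": -295, "ty": -250, "tz": -11, "hand": 60}
    - {"rz": 75.5, "tx": -295, "ty": -250, "tz": -11, "hand": 60}

```text
$.deltas[0]: bad value
```

```bash
python3 h.py .4234 .298 .25 -5.65
```

```text
r [ 0.   -0.   75.55] t [-295.2 -249.7  -10.7] tcp [0.232  0.6339 0.2393] f [ 0.8 -0.1 -0.3] w 0.9995759072440118 0.0 1.45
```

Request:
move_arm:
  deltas:
    - {"rx": 0, "ry": 0, "rz": 7, "tx": -31, "ty": -26, "tz": -2, "hand": 60}
    - {"rx": 0, "ry": 0, "rz": 14, "tx": -62, "ty": -52, "tz": -4, "hand": 60}
    - {"rx": 0, "ry": 0, "rz": 21, "tx": -93, "ty": -78, "tz": -6, "hand": 60}
    - {"rx": 0, "ry": 0, "rz": 28, "tx": -124, "ty": -104, "tz": -8, "hand": 60}
    - {"rx": 0, "ry": 0, "rz": 35, "tx": -155, "ty": -130, "tz": -10, "hand": 60}

```text
clock: 1.87
tcp_pos: [0.3333, 0.457, 0.2494]
tool_rot: [[-0.568, 0.823, 0.0], [0.823, 0.568, 0.0], [-0.0, 0.0, -1.0]]
wrist_force: [0.1, -0.2, 1.0]
gripper_width: 0.702
gripper_force: 0.0
```

```bash
python3 h.py .4234 .298 .25 -5.65
```

```text
r [ 2.000e-02 -0.000e+00  4.025e+01] t [-182.   -16.1   -0.6] tcp [0.3333 0.457  0.2494] f [ 0.1 -0.2  1. ] w 0.7020778940367655 0.0 1.8667
```

Request:
move_arm:
  deltas:
    - {"rx": 0, "ry": 0, "rz": 7, "tx": -35, "ty": -3, "tz": 0, "hand": 40}
    - {"rx": 0, "ry": 0, "rz": 14, "tx": -70, "ty": -6, "tz": 0, "hand": 40}
    - {"rx": 0, "ry": 0, "rz": 21, "tx": -105, "ty": -9, "tz": 0, "hand": 40}
    - {"rx": 0, "ry": 0, "rz": 28, "tx": -140, "ty": -12, "tz": 0, "hand": 40}
    - {"rx": 0, "ry": 0, "rz": 35, "tx": -182, "ty": -16, "tz": 0, "hand": 40}

```text
clock: 2.28
tcp_pos: [0.4239, 0.2996, 0.2497]
tool_rot: [[0.007, 1.0, 0.001], [1.0, -0.007, 0.001], [0.001, 0.001, -1.0]]
wrist_force: [0.5, 0.4, 0.2]
gripper_width: 0.467
gripper_force: 0.0
```

```bash
python3 h.py .4234 .298 .25 -5.65
```

```text
r [ 0.03 -0.06  5.26] t [-1.6 -0.5 -0.3] tcp [0.4239 0.2996 0.2497] f [0.5 0.4 0.2] w 0.46656835867861823 0.0 2.2833
```

Request:
move_arm:
  deltas:
    - {"rx": 0, "ry": 0, "rz": 5.25, "tx": -1.5, "ty": -0.5, "tz": 0, "hand": 40}
    - {"rx": 0, "ry": 0, "rz": 5.25, "tx": -1.5, "ty": -0.5, "tz": 38, "hand": 40}
    - {"rx": 0, "ry": 0, "rz": 5.25, "tx": -1.5, "ty": -0.5, "tz": 76, "hand": 40}
    - {"rx": 0, "ry": 0, "rz": 5.25, "tx": -1.5, "ty": -0.5, "tz": 112, "hand": 40}
    - {"rx": 0, "ry": 0, "rz": 5.25, "tx": -1.5, "ty": -0.5, "tz": 140, "hand": 40}

```text
clock: 2.7
tcp_pos: [0.4222, 0.2981, 0.1069]
tool_rot: [[0.094, 0.996, -0.001], [0.996, -0.094, -0.001], [-0.001, -0.001, -1.0]]
wrist_force: [-0.9, -0.2, -0.2]
gripper_width: 0.47
gripper_force: 0.0
```

```bash
python3 h.py .4234 .298 .108 -5.65
python3 - <<'E'
from h import *
a=robot.get_image('top');b=robot.get_image('scene')
A=cv2.resize(a['image'][250:360,110:230,::-1],(400,366),interpolation=2);B=cv2.resize(b['image'][120:230,280:400,::-1],(400,366),interpolation=2)
cv2.imwrite('pics/grasp.png',np.hstack([A,B]))
E
```

```text
r [-0.08  0.06  0.26] t [ 0.   1.2 -1.1] tcp [0.4222 0.2981 0.1069] f [-0.9 -0.2 -0.2] w 0.47039653658597735 0.0 2.7
```

View pics/grasp.png

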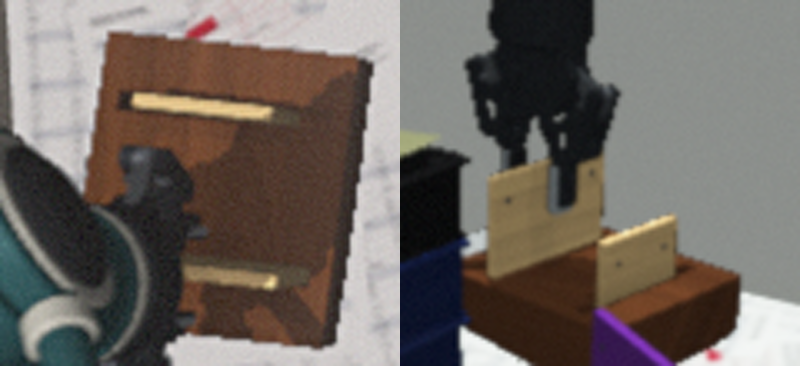

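The fingers straddle the large panel near its middle: in the scene crop the front pad is at (563,185) over the pale panel, and the small panel is clear of it. I'll close the gripper.

Request:
move_arm:
  deltas:
    - {"rx": 0, "ry": 0, "rz": 0, "tx": 0, "ty": 1, "tz": 0, "hand": 0}
    - {"rx": 0, "ry": 0, "rz": 0, "tx": 0, "ty": 1, "tz": 0, "hand": 0}
    - {"rx": 0, "ry": 0, "rz": 0, "tx": 0, "ty": 1, "tz": 0, "hand": 0}
    - {"rx": 0, "ry": 0, "rz": 0, "tx": 0, "ty": 1, "tz": 0, "hand": 0}
    - {"rx": 0, "ry": 0, "rz": 0, "tx": 0, "ty": 1, "tz": 0, "hand": 0}
  force: 70

```text
clock: 3.22
tcp_pos: [0.426, 0.3004, 0.1122]
tool_rot: [[0.093, 0.996, 0.005], [0.996, -0.093, 0.003], [0.003, 0.004, -1.0]]
wrist_force: [0.2, 0.3, 7.5]
gripper_width: 0.08
gripper_force: 70.1
```

Request:
move_arm:
  deltas:
    - {"rx": 0, "ry": 0, "rz": 0, "tx": 0, "ty": 1, "tz": -5, "hand": 0}
    - {"rx": 0, "ry": 0, "rz": 0, "tx": 0, "ty": 1, "tz": -15, "hand": 0}
    - {"rx": 0, "ry": 0, "rz": 0, "tx": 0, "ty": 1, "tz": -30, "hand": 0}
    - {"rx": 0, "ry": 0, "rz": 0, "tx": 0, "ty": 1, "tz": -55, "hand": 0}
    - {"rx": 0, "ry": 0, "rz": 0, "tx": 0, "ty": 1, "tz": -85, "hand": 0}

```text
clock: 3.63
tcp_pos: [0.4235, 0.2977, 0.1938]
tool_rot: [[0.093, 0.996, -0.004], [0.996, -0.093, -0.003], [-0.003, -0.004, -1.0]]
wrist_force: [0.6, -0.3, -1.2]
gripper_width: 0.08
gripper_force: 69.0
```

```bash
python3 h.py .426 .30 .34 -5.65
```

```text
r [-0.2   0.18  0.31] t [   2.     1.8 -146.2] tcp [0.4235 0.2977 0.1938] f [ 0.6 -0.3 -1.2] w 0.08027708314024402 69.00659680366516 3.6333
```

Request:
move_arm:
  deltas:
    - {"rx": 0, "ry": 0, "rz": 0, "tx": 0, "ty": 0, "tz": -35, "hand": 0}
    - {"rx": 0, "ry": 0, "rz": 0, "tx": 0, "ty": 5, "tz": -70, "hand": 0}
    - {"rx": 0, "ry": 0, "rz": 0, "tx": 0, "ty": 25, "tz": -105, "hand": 0}
    - {"rx": 0, "ry": 0, "rz": 0, "tx": 0, "ty": 50, "tz": -135, "hand": 0}
    - {"rx": 0, "ry": 0, "rz": 0, "tx": 0, "ty": 85, "tz": -150, "hand": 0}

```text
clock: 4.05
tcp_pos: [0.5102, 0.2917, 0.3513]
tool_rot: [[0.091, 0.996, 0.006], [0.996, -0.091, 0.004], [0.004, 0.006, -1.0]]
wrist_force: [-0.2, 0.3, -0.2]
gripper_width: 0.079
gripper_force: 69.1
```

Request:
move_arm:
  deltas:
    - {"rx": 0, "ry": 0, "rz": 0, "tx": -5, "ty": 40, "tz": 0, "hand": 0}
    - {"rx": 0, "ry": 0, "rz": 0, "tx": -10, "ty": 80, "tz": 0, "hand": 0}
    - {"rx": 0, "ry": 0, "rz": 0, "tx": -35, "ty": 110, "tz": 0, "hand": 0}
    - {"rx": 0, "ry": 0, "rz": -2, "tx": -65, "ty": 135, "tz": 0, "hand": 0}
    - {"rx": 0, "ry": 0, "rz": -6, "tx": -100, "ty": 150, "tz": 0, "hand": 0}

```text
clock: 4.47
tcp_pos: [0.6516, 0.1764, 0.3438]
tool_rot: [[-0.014, 1.0, -0.0], [1.0, 0.014, -0.0], [-0.0, -0.0, -1.0]]
wrist_force: [0.6, -0.1, -0.7]
gripper_width: 0.076
gripper_force: 69.1
```

```bash
python3 h.py .6736 -.1488 .34 8.9
```

```text
r [-0.03  0.03 -8.09] t [-325.5   17.4    4. ] tcp [0.6516 0.1764 0.3438] f [ 0.6 -0.1 -0.7] w 0.0761879078432282 69.09947991371155 4.4667
```

Request:
move_arm:
  deltas:
    - {"rx": 0, "ry": 0, "rz": -2, "tx": -38, "ty": 4, "tz": 0, "hand": 0}
    - {"rx": 0, "ry": 0, "rz": -4, "tx": -76, "ty": 8, "tz": 0, "hand": 0}
    - {"rx": 0, "ry": 0, "rz": -6, "tx": -114, "ty": 12, "tz": 0, "hand": 0}
    - {"rx": 0, "ry": 0, "rz": -8, "tx": -152, "ty": 16, "tz": 0, "hand": 0}
    - {"rx": 0, "ry": 0, "rz": -8, "tx": -190, "ty": 17, "tz": 0, "hand": 0}

```text
clock: 4.88
tcp_pos: [0.6686, -0.0144, 0.3448]
tool_rot: [[-0.152, 0.988, -0.0], [0.988, 0.152, -0.0], [-0.0, -0.0, -1.0]]
wrist_force: [0.5, 0.2, -0.8]
gripper_width: 0.079
gripper_force: 69.1
```

```bash
python3 h.py .6736 -.1488 .23 8.9
```

```text
r [-0.02  0.02 -0.16] t [-133.5  -15.5  114.8] tcp [ 0.6686 -0.0144  0.3448] f [ 0.5  0.2 -0.8] w 0.07891956910316064 69.07086253166199 4.8833
```

Request:
move_arm:
  deltas:
    - {"rx": 0, "ry": 0, "rz": 0, "tx": -35, "ty": -4, "tz": 0, "hand": 0}
    - {"rx": 0, "ry": 0, "rz": 0, "tx": -70, "ty": -8, "tz": 10, "hand": 0}
    - {"rx": 0, "ry": 0, "rz": 0, "tx": -105, "ty": -12, "tz": 20, "hand": 0}
    - {"rx": 0, "ry": 0, "rz": 0, "tx": -134, "ty": -15.5, "tz": 40, "hand": 0}
    - {"rx": 0, "ry": 0, "rz": 0, "tx": -134, "ty": -15.5, "tz": 75, "hand": 0}

```text
clock: 5.3
tcp_pos: [0.6755, -0.1543, 0.2742]
tool_rot: [[-0.146, 0.989, 0.008], [0.989, 0.146, -0.006], [-0.007, 0.007, -1.0]]
wrist_force: [0.5, -0.3, -0.7]
gripper_width: 0.077
gripper_force: 69.1
```

Request:
move_arm:
  deltas:
    - {"rx": 0, "ry": 0, "rz": 0, "tx": 0, "ty": 0, "tz": 35, "hand": 0}
    - {"rx": 0, "ry": 0, "rz": 0, "tx": 0, "ty": 0, "tz": 65, "hand": 0}
    - {"rx": 0, "ry": 0, "rz": 0, "tx": 0, "ty": 0, "tz": 75, "hand": 0}
    - {"rx": 0, "ry": 0, "rz": 0, "tx": 0, "ty": 0, "tz": 75, "hand": 0}

```text
clock: 5.63
tcp_pos: [0.6708, -0.1467, 0.1901]
tool_rot: [[-0.15, 0.989, -0.008], [0.989, 0.15, 0.002], [0.003, -0.008, -1.0]]
wrist_force: [-0.6, -0.4, -0.7]
gripper_width: 0.082
gripper_force: 69.0
```

```bash
python3 h.py .6736 -.1488 .20 8.9
python3 - <<'E'
from h import *
a=robot.get_image('top');b=robot.get_image('scene')
def g(im,x0,y0,x1,y1,s):
    c=cv2.resize(im['image'][y0:y1,x0:x1,::-1],None,fx=s,fy=s,interpolation=cv2.INTER_CUBIC)
    for x in range(-(-x0//10)*10,x1,10): cv2.putText(c,str(x),(int((x-x0+.5)*s)-8,8),0,.3,(0,0,255),1); cv2.line(c,(int((x-x0+.5)*s),10),(int((x-x0+.5)*s),14),(0,0,255),1)
    for y in range(-(-y0//10)*10,y1,10): cv2.putText(c,str(y),(0,int((y-y0+.5)*s)+3),0,.3,(0,0,255),1);cv2.line(c,(20,int((y-y0+.5)*s)),(24,int((y-y0+.5)*s)),(0,0,255),1)
    return c
B=g(b,175,210,335,350,5);cv2.imwrite('pics/above_s.png',B[:600])
C=g(a,345,155,490,250,5.5);cv2.imwrite('pics/above_t.png',C)
E
```

```text
r [-0.45 -0.18 -0.26] t [-2.5  2.4 -9.9] tcp [ 0.6708 -0.1467  0.1901] f [-0.6 -0.4 -0.7] w 0.08190953350815823 68.98995995521545 5.6333
```

View pics/above_s.png

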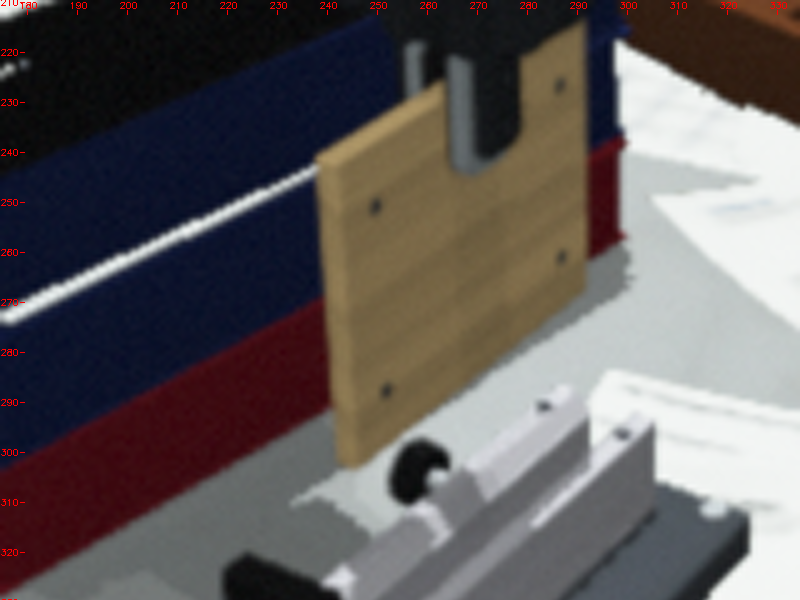

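View pics/above_t.png

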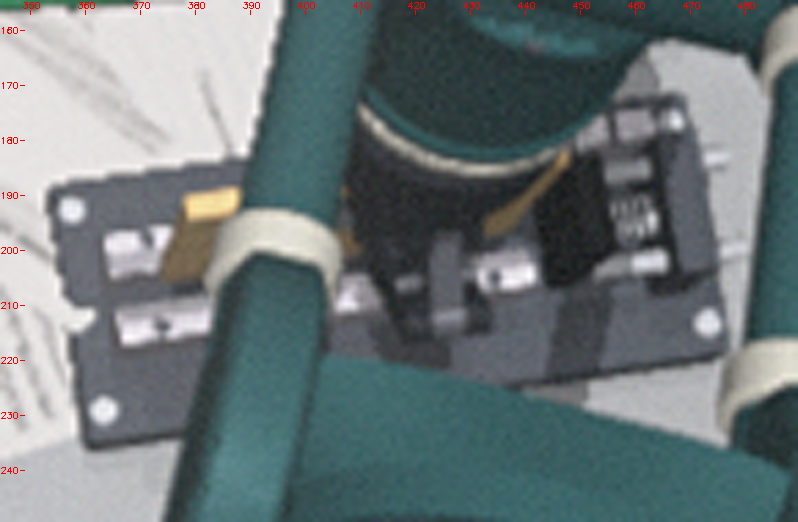

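The scene shot shows the panel upright above the slot: front-face corners at (240.5,243), (245.5,303) and (291.5,268). In the top view the robot hides most of it, but its rear top corner shows at (378,190).

```bash
python3 - <<'E'
from h import *
from scipy.optimize import least_squares
np.set_printoptions(precision=4,suppress=True)
T=robot.get_image('top');S=robot.get_image('scene')
s=robot.get_state();print(s['tcp_pos'])
# jig via screws + base corners
scr=[(T,-1,1,(357.4,192.3)),(T,1,1,(466.7,176.5)),(T,1,-1,(473.2,213.)),(T,-1,-1,(363.2,229)),(S,-1,1,(317.3,311)),(S,1,1,(231.5,396.5)),(S,1,-1,(190,375))]
neck=[(T,(-.105,-.006,.054),(365.4,211.4)),(T,(.045,-.006,.054),(441.8,200))]
def J(p,x,y,z): c,q=np.cos(p[2]),np.sin(p[2]);return [p[0]+c*x-q*y,p[1]+q*x+c*y,z]
f=lambda p:np.concatenate([proj(im,J(p,a*p[3],b*p[4],.025))-uv for im,a,b,uv in scr])
r=least_squares(f,[.678,-.178,-1.416,.11,.04],x_scale=.01);pj=r.x;print('jig',pj,np.degrees(pj[2]));print(f(pj).reshape(-1,2).round(1).tolist())
print('neck',[(proj(im,J(pj,*m))-uv).round(1) for im,m,uv in neck])
R0=np.array(s['tool_rot'])
obs=[(S,(60,4,50),(240.5,243.1)),(S,(60,-4,50),(237.9,240.9)),(S,(60,4,-50),(245.5,302.9)),(S,(60,-4,-50),(241.9,301.9)),(S,(-60,4,-50),(291.5,267.7)),(S,(-60,4,50),(291.5,213.5)),(T,(-60,4,50),(378.3,190.1)),(T,(-60,-4,50),(378,194.5)),(T,(-60,-4,-50),(374,205.4))]
B=np.stack([-R0[:,0],R0[:,1],-R0[:,2]],1)
def g(p,full=False):
    Rm=B@cv2.Rodrigues(p[3:6])[0]
    e=np.concatenate([proj(im,p[:3]+Rm@(np.array(m)/1000))-uv for im,m,uv in obs])
    return (e,Rm) if full else np.concatenate([e,p[3:6]/.02])
q=least_squares(g,[*(np.array(s['tcp_pos'])-[0,0,.03]),0,0,0],x_scale=.01).x
e,Rm=g(q,True);print('panel',q);print(e.reshape(-1,2).round(1).tolist())
c,n=np.cos(pj[2]),np.sin(pj[2]);d=q[:3]-[pj[0],pj[1],0];print('panel in jig',c*d[0]+n*d[1],-n*d[0]+c*d[1],d[2],'panel x yaw',np.degrees(np.arctan2(Rm[1,0],Rm[0,0])),'z axis',Rm[:,2])
E
python3 h.py .6736 -.1488 .20 8.9
```

```text
[ 0.6757 -0.1474  0.1979]
jig [ 0.6786 -0.1789 -1.4228  0.112   0.0381] -81.52155701015592
[[-0.3, -0.2], [-0.8, -0.2], [-0.5, -0.2], [-0.3, -0.2], [-0.5, 0.4], [-0.2, 0.2], [-0.6, 0.2]]
neck [array([-0.6, -1.2]), array([-1.9, -0.8])]
panel [ 0.6705 -0.1465  0.1591 -0.0087 -0.0041  0.0075]
[[0.9, -0.7], [-1.2, 0.0], [0.0, 1.6], [-0.8, 0.9], [-0.3, 0.3], [-0.9, -1.8], [-1.4, -0.7], [-0.4, -0.5], [-0.7, -0.2]]
panel in jig -0.0333326569179325 -0.0032861122908173553 0.15912810491125925 panel x yaw -80.893229163529 z axis [0.0029 0.0068 1.    ]
r [ 0.27  0.12 -0.22] t [-1.  -2.2 -2.1] tcp [ 0.6757 -0.1474  0.1979] f [ 0.  -0.  -0.6] w 0.08221494148380185 68.99009227752686 5.8333
```

```bash
python3 h.py .6737 -.1463 .145 8.48
```

```text
r [0.27 0.12 0.2 ] t [ 1.5 -2.  52.9] tcp [ 0.6757 -0.1474  0.1979] f [ 0.  -0.  -0.6] w 0.08221494148380185 68.99009227752686 5.8333
```

Request:
move_arm:
  deltas:
    - {"rx": 0.2, "ry": 0.1, "rz": 0.2, "tx": 1.5, "ty": -2, "tz": 10, "hand": 0}
    - {"rx": 0.2, "ry": 0.1, "rz": 0.2, "tx": 1.5, "ty": -2, "tz": 22, "hand": 0}
    - {"rx": 0.2, "ry": 0.1, "rz": 0.2, "tx": 1.5, "ty": -2, "tz": 34, "hand": 0}
    - {"rx": 0.2, "ry": 0.1, "rz": 0.2, "tx": 1.5, "ty": -2, "tz": 44, "hand": 0}
    - {"rx": 0.2, "ry": 0.1, "rz": 0.2, "tx": 1.5, "ty": -2, "tz": 50, "hand": 0}

```text
clock: 6.25
tcp_pos: [0.67, -0.1456, 0.1413]
tool_rot: [[-0.147, 0.989, -0.007], [0.989, 0.147, 0.002], [0.003, -0.007, -1.0]]
wrist_force: [-0.3, 0.2, -1.5]
gripper_width: 0.081
gripper_force: 69.0
```

Request:
move_arm:
  deltas:
    - {"rx": 0, "ry": 0, "rz": 0, "tx": 0, "ty": 0, "tz": 0, "hand": 0}
    - {"rx": 0, "ry": 0, "rz": 0, "tx": 0, "ty": 0, "tz": 0, "hand": 0}
    - {"rx": 0, "ry": 0, "rz": 0, "tx": 0, "ty": 0, "tz": 0, "hand": 0}

```text
clock: 6.5
tcp_pos: [0.6718, -0.1461, 0.1445]
tool_rot: [[-0.147, 0.989, -0.003], [0.989, 0.147, 0.001], [0.002, -0.003, -1.0]]
wrist_force: [-0.2, -1.0, -0.7]
gripper_width: 0.081
gripper_force: 69.0
```

```bash
python3 h.py .6737 -.1463 .12 8.48
```

```text
r [-0.18 -0.09 -0.03] t [-0.5  1.9 24.4] tcp [ 0.6718 -0.1461  0.1445] f [-0.2 -1.  -0.7] w 0.08125733242137412 68.98674845695496 6.5
```

Request:
move_arm:
  deltas:
    - {"rx": 0, "ry": 0, "rz": 0, "tx": 0, "ty": 1, "tz": 4, "hand": 0}
    - {"rx": 0, "ry": 0, "rz": 0, "tx": 0, "ty": 1, "tz": 9, "hand": 0}
    - {"rx": 0, "ry": 0, "rz": 0, "tx": 0, "ty": 1, "tz": 14, "hand": 0}
    - {"rx": 0, "ry": 0, "rz": 0, "tx": 0, "ty": 1, "tz": 19, "hand": 0}
    - {"rx": 0, "ry": 0, "rz": 0, "tx": 0, "ty": 1, "tz": 23, "hand": 0}

```text
clock: 6.92
tcp_pos: [0.6725, -0.1458, 0.1206]
tool_rot: [[-0.147, 0.989, -0.004], [0.989, 0.147, 0.001], [0.002, -0.003, -1.0]]
wrist_force: [0.8, 0.1, 0.7]
gripper_width: 0.079
gripper_force: 69.2
```

```bash
python3 h.py .6737 -.1463 .108 8.48
```

```text
r [-0.19 -0.11 -0.03] t [-0.7  1.2 12.6] tcp [ 0.6725 -0.1458  0.1206] f [0.8 0.1 0.7] w 0.0785357166928995 69.15149688720703 6.9167
```

Request:
move_arm:
  deltas:
    - {"rx": 0, "ry": 0, "rz": 0, "tx": 0, "ty": 0, "tz": 3, "hand": 0}
    - {"rx": 0, "ry": 0, "rz": 0, "tx": 0, "ty": 0, "tz": 6, "hand": 0}
    - {"rx": 0, "ry": 0, "rz": 0, "tx": 0, "ty": 0, "tz": 9, "hand": 0}
    - {"rx": 0, "ry": 0, "rz": 0, "tx": 0, "ty": 0, "tz": 11, "hand": 0}
    - {"rx": 0, "ry": 0, "rz": 0, "tx": 0, "ty": 0, "tz": 12, "hand": 0}

```text
clock: 7.33
tcp_pos: [0.6724, -0.1458, 0.109]
tool_rot: [[-0.147, 0.989, -0.004], [0.989, 0.147, 0.001], [0.002, -0.004, -1.0]]
wrist_force: [0.2, -0.3, -1.5]
gripper_width: 0.08
gripper_force: 69.2
```

Request:
move_arm:
  deltas:
    - {"rx": 0, "ry": 0, "rz": 0, "tx": 0, "ty": 0, "tz": 1, "hand": 0}
    - {"rx": 0, "ry": 0, "rz": 0, "tx": 0, "ty": 0, "tz": 2, "hand": 0}
    - {"rx": 0, "ry": 0, "rz": 0, "tx": 0, "ty": 0, "tz": 2, "hand": 0}

```text
clock: 7.58
tcp_pos: [0.6724, -0.1458, 0.1071]
tool_rot: [[-0.147, 0.989, -0.004], [0.989, 0.147, 0.001], [0.002, -0.003, -1.0]]
wrist_force: [0.6, -0.1, -1.3]
gripper_width: 0.078
gripper_force: 69.1
```

Request:
move_arm:
  deltas:
    - {"rx": 0, "ry": 0, "rz": 0, "tx": 0, "ty": 0, "tz": 1, "hand": 0}
    - {"rx": 0, "ry": 0, "rz": 0, "tx": 0, "ty": 0, "tz": 2, "hand": 0}
    - {"rx": 0, "ry": 0, "rz": 0, "tx": 0, "ty": 0, "tz": 2, "hand": 0}

```text
clock: 7.83
tcp_pos: [0.6727, -0.146, 0.1063]
tool_rot: [[-0.147, 0.989, -0.003], [0.989, 0.147, 0.001], [0.001, -0.003, -1.0]]
wrist_force: [0.0, -0.4, 3.6]
gripper_width: 0.075
gripper_force: 69.8
```

Request:
move_arm:
  deltas:
    - {"rx": 0, "ry": 0, "rz": 0, "tx": 0, "ty": 0, "tz": 1, "hand": 0}
    - {"rx": 0, "ry": 0, "rz": 0, "tx": 0, "ty": 0, "tz": 2, "hand": 0}
    - {"rx": 0, "ry": 0, "rz": 0, "tx": 0, "ty": 0, "tz": 2, "hand": 0}

```text
clock: 8.08
tcp_pos: [0.673, -0.1459, 0.1063]
tool_rot: [[-0.147, 0.989, -0.002], [0.989, 0.147, 0.001], [0.001, -0.002, -1.0]]
wrist_force: [-3.8, 1.4, 11.3]
gripper_width: 0.077
gripper_force: 71.1
```

Request:
move_arm:
  deltas:
    - {"rx": 0, "ry": 0, "rz": 0, "tx": 0, "ty": 0.3, "tz": -1.5, "hand": 0}
    - {"rx": 0, "ry": 0, "rz": 0, "tx": -3, "ty": 0.3, "tz": -1.5, "hand": 0}
    - {"rx": 0, "ry": 0, "rz": 0, "tx": -8, "ty": 0.3, "tz": -1.5, "hand": 0}
    - {"rx": 0, "ry": 0, "rz": 0, "tx": -13, "ty": 0.3, "tz": -1.5, "hand": 0}
    - {"rx": 0, "ry": 0, "rz": 0, "tx": -16, "ty": 0.3, "tz": -1.5, "hand": 0}

```text
clock: 8.5
tcp_pos: [0.6761, -0.1608, 0.1064]
tool_rot: [[-0.147, 0.989, -0.001], [0.989, 0.147, 0.003], [0.003, -0.001, -1.0]]
wrist_force: [-3.1, 11.2, 17.4]
gripper_width: 0.076
gripper_force: 71.8
```

Request:
move_arm:
  deltas:
    - {"rx": 0, "ry": 0, "rz": 0, "tx": -2, "ty": 0, "tz": 0, "hand": 0}
    - {"rx": 0, "ry": 0, "rz": 0, "tx": -4, "ty": 0, "tz": 0, "hand": 0}
    - {"rx": 0, "ry": 0, "rz": 0, "tx": -6, "ty": 0, "tz": 0, "hand": 0}
    - {"rx": 0, "ry": 0, "rz": 0, "tx": -6, "ty": 0, "tz": 0, "hand": 0}

```text
clock: 8.83
tcp_pos: [0.677, -0.167, 0.1063]
tool_rot: [[-0.147, 0.989, -0.001], [0.989, 0.147, 0.002], [0.002, -0.001, -1.0]]
wrist_force: [-0.8, 3.2, 7.4]
gripper_width: 0.083
gripper_force: 70.3
```

Request:
move_arm:
  deltas:
    - {"rx": 0, "ry": 0, "rz": 0, "tx": 0, "ty": 0, "tz": -1, "hand": 0}
    - {"rx": 0, "ry": 0, "rz": 0, "tx": -1, "ty": 0, "tz": -1, "hand": 0}
    - {"rx": 0, "ry": 0, "rz": 0, "tx": -2, "ty": 0, "tz": -1, "hand": 0}
    - {"rx": 0, "ry": 0, "rz": 0, "tx": -2, "ty": 0, "tz": -1, "hand": 0}

```text
clock: 9.17
tcp_pos: [0.6767, -0.1693, 0.1063]
tool_rot: [[-0.147, 0.989, -0.003], [0.989, 0.147, 0.002], [0.002, -0.003, -1.0]]
wrist_force: [-0.3, 3.4, 5.8]
gripper_width: 0.081
gripper_force: 70.0
```

Request:
move_arm:
  deltas:
    - {"rx": 0, "ry": 0, "rz": 0, "tx": -1, "ty": 0, "tz": 0, "hand": 0}
    - {"rx": 0, "ry": 0, "rz": 0, "tx": -2, "ty": 0, "tz": 0, "hand": 0}
    - {"rx": 0, "ry": 0, "rz": 0, "tx": -2, "ty": 0, "tz": 0, "hand": 0}

```text
clock: 9.42
tcp_pos: [0.6769, -0.1713, 0.1063]
tool_rot: [[-0.147, 0.989, -0.003], [0.989, 0.147, 0.002], [0.002, -0.003, -1.0]]
wrist_force: [-1.2, 3.4, 5.3]
gripper_width: 0.078
gripper_force: 70.0
```

Request:
move_arm:
  deltas:
    - {"rx": 0, "ry": 0, "rz": 0, "tx": -1, "ty": 0, "tz": 0, "hand": 0}
    - {"rx": 0, "ry": 0, "rz": 0, "tx": -2, "ty": 0, "tz": 0, "hand": 0}
    - {"rx": 0, "ry": 0, "rz": 0, "tx": -2, "ty": 0, "tz": 0, "hand": 0}

```text
clock: 9.67
tcp_pos: [0.6772, -0.1733, 0.1063]
tool_rot: [[-0.147, 0.989, -0.003], [0.989, 0.147, 0.002], [0.002, -0.003, -1.0]]
wrist_force: [-0.7, 3.5, 5.3]
gripper_width: 0.079
gripper_force: 70.0
```

Request:
move_arm:
  deltas:
    - {"rx": 0, "ry": 0, "rz": 0, "tx": -1, "ty": 0, "tz": -0.5, "hand": 0}
    - {"rx": 0, "ry": 0, "rz": 0, "tx": -2, "ty": 0, "tz": -0.5, "hand": 0}
    - {"rx": 0, "ry": 0, "rz": 0, "tx": -2, "ty": 0, "tz": -0.5, "hand": 0}

```text
clock: 9.92
tcp_pos: [0.6771, -0.1743, 0.1063]
tool_rot: [[-0.147, 0.989, -0.004], [0.989, 0.147, 0.003], [0.004, -0.003, -1.0]]
wrist_force: [-1.1, 5.3, 6.1]
gripper_width: 0.079
gripper_force: 70.1
```

Request:
move_arm:
  deltas:
    - {"rx": 0, "ry": 0, "rz": 0, "tx": -1, "ty": 0, "tz": 0, "hand": 0}
    - {"rx": 0, "ry": 0, "rz": 0, "tx": -2, "ty": 0, "tz": 0, "hand": 0}
    - {"rx": 0, "ry": 0, "rz": 0, "tx": -2, "ty": 0, "tz": 0, "hand": 0}

```text
clock: 10.17
tcp_pos: [0.6774, -0.1758, 0.1064]
tool_rot: [[-0.147, 0.989, -0.004], [0.989, 0.147, 0.004], [0.004, -0.003, -1.0]]
wrist_force: [-0.0, 7.3, 5.3]
gripper_width: 0.077
gripper_force: 70.1
```

Request:
move_arm:
  deltas:
    - {"rx": 0, "ry": 0, "rz": 0, "tx": -1, "ty": 0, "tz": 0, "hand": 0}
    - {"rx": 0, "ry": 0, "rz": 0, "tx": -2, "ty": 0, "tz": 0, "hand": 0}
    - {"rx": 0, "ry": 0, "rz": 0, "tx": -2, "ty": 0, "tz": 0, "hand": 0}

```text
clock: 10.42
tcp_pos: [0.6776, -0.1774, 0.1064]
tool_rot: [[-0.147, 0.989, -0.004], [0.989, 0.147, 0.004], [0.005, -0.004, -1.0]]
wrist_force: [-0.9, 8.1, 5.8]
gripper_width: 0.08
gripper_force: 70.1
```

Request:
move_arm:
  deltas:
    - {"rx": 0, "ry": 0, "rz": 0, "tx": -1, "ty": 0, "tz": 0, "hand": 0}
    - {"rx": 0, "ry": 0, "rz": 0, "tx": -2, "ty": 0, "tz": 0, "hand": 0}
    - {"rx": 0, "ry": 0, "rz": 0, "tx": -3, "ty": 0, "tz": 0, "hand": 0}
    - {"rx": 0, "ry": 0, "rz": 0, "tx": -3, "ty": 0, "tz": 0, "hand": 0}

```text
clock: 10.75
tcp_pos: [0.678, -0.1798, 0.1064]
tool_rot: [[-0.147, 0.989, -0.005], [0.989, 0.147, 0.005], [0.006, -0.004, -1.0]]
wrist_force: [-1.4, 10.4, 8.1]
gripper_width: 0.079
gripper_force: 70.3
```

Request:
move_arm:
  deltas:
    - {"rx": 0, "ry": 0, "rz": 0, "tx": -1, "ty": 0, "tz": 0, "hand": 0}
    - {"rx": 0, "ry": 0, "rz": 0, "tx": -2, "ty": 0, "tz": 0, "hand": 0}
    - {"rx": 0, "ry": 0, "rz": 0, "tx": -2, "ty": 0, "tz": 0, "hand": 0}
    - {"rx": 0, "ry": 0, "rz": 0, "tx": -2, "ty": 0, "tz": 0, "hand": 0}

```text
clock: 11.08
tcp_pos: [0.6782, -0.1814, 0.1064]
tool_rot: [[-0.147, 0.989, -0.005], [0.989, 0.147, 0.006], [0.006, -0.004, -1.0]]
wrist_force: [-1.2, 10.6, 7.7]
gripper_width: 0.073
gripper_force: 70.4
```

Run:
```python
from h import *
b=robot.get_image('scene');a=robot.get_image('top')
A=cv2.resize(a['image'][165:215,430:490,::-1],(400,333),interpolation=2)
B=cv2.resize(b['image'][300:380,180:276,::-1],(400,333),interpolation=2)
cv2.imwrite('pics/end.png',np.hstack([A,B]));s=robot.get_state();print(s['tcp_pos'],s['wrist_force'],s['clock'])
```

```text
[ 0.6782103  -0.18136721  0.10642747] [-1.08832938 11.03568051  7.76787412] 11.1833
```

View pics/end.png

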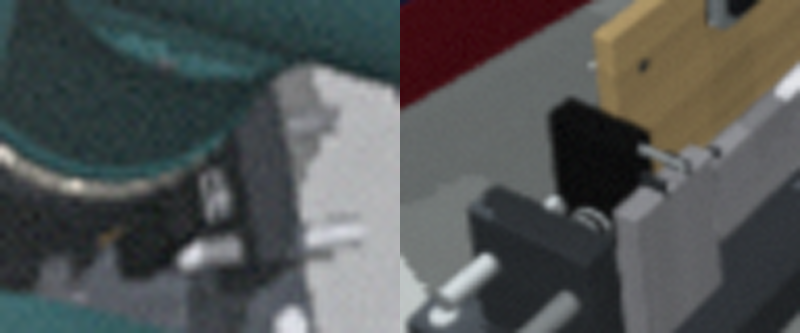

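The end crop shows the panel against the black stop. The pointer pin's tip is at about (248.6,340), roughly 3.5 px from its rest position, or about 8 mm. Force and travel give 7–8 mm as well, so I'll hand in.

```bash
python3 -c "
from plant import robot
print(robot.finish_job())"
```

```text
the job is handed in; nothing more can be done
None
```

I handed the job in at about 11 s on the robot's clock: the larger panel is on the jig slot's floor, still gripped and pressing the spring stop in by about 8 mm, so the pointer pin should be near mid-gauge (estimated from travel, force and one picture); the hand-in returned no verdict.

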